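Load the block-washing stand, index it under the spray bar and latch its door

TASK

Get the carved printing block ready for washing: lay it face up and flat in the cradle on the wash stand's turntable, setting it down gently, then turn the turntable by its post until the cradle clicks home at the spray bar on the back wall. Last, push the splash door shut, without slamming it, until it has fully seated on its catch. Leave the other things on the table where they are.

Things in the scene. Friction and masses are not known exactly. Their poses are not given: they have to be found in the camera images.
- block: the carved printing block: plywood faced with grey lino, 62 mm (its x) by 110 mm (its y) by 22 mm thick, lying face up (z up); origin at the centre of its underside
- guard: the wash stand: fixed open-topped splash guard, 300 x 300 mm outside, walls 10 mm thick, 95 mm high. Origin at its underside's centre; x points from door to back wall (along which a spray bar with three nozzles runs inside, 76 to 90 mm up, 119 to 133 mm behind centre), y to the hinge side. Turntable axis vertical through the origin; white disc 236 mm across, top 35 mm above the table
- turntable (a joint): turntable angle (rad). 0: cradle at the back, at the spray bar, in a spring detent that is met 0.2 rad away, is forced over at 0.1 rad (5 to 8 N at the post) and then draws in to 0. Positive: counter-clockwise seen from above, cradle towards the guard's +y side. Range -0.5 to 1.9; starts far out on the positive side and stays where it is left
- cradle (a point): centre of the cradle on the turntable's top, 52 mm from its axis; x radially outward, y along the cradle. Opening 70 mm (x) by 118 mm (y), 4 mm to spare around the block, between four L-shaped steel corner stops 8 mm high, 4 mm thick; between the corners the sides are open (66 mm on the long sides, 30 mm on the short) for fingers
- post_top (a point): top centre of the upright steel turning post on the turntable, across the axis from the cradle: 18 mm across, 50 mm high above the turntable's top (85 mm above the table), 92 mm from the axis
- door (a joint): door angle (rad). 0: shut and seated. Positive: swung open outwards (clockwise seen from above), up to 1.5. The spring catch is met at about 0.065 rad, must be forced over at 0.03 rad (5 to 8 N at the push pad) and then draws the door in to 0; otherwise the door stays where it is left
- door_pad (a point): centre of the rubber push pad (50 x 50 mm) on the door's outer face near its free edge, 57 mm above the table, 245 mm from the hinge axis along the door, 16 mm outside it; x points inwards square to the door (push this way), y along the door to the hinge, z up. Door: aluminium panel 296 mm long, 12 mm thick, 10 to 95 mm above the table
- door_hinge (a point): point on the door's vertical hinge axis, at the height of the push pad (57 mm above the table); same axes as door_pad
- offcut: bystander: bare flat sheet of grey lino, 85 x 130 x 5 mm, origin at the centre of its underside; stays out
- brayer: bystander: ink roller (rubber roll 90 mm long, wooden handle), about 170 x 110 mm, 36 mm high, lying on the table; origin on the table under its middle
- tape: bystander: roll of tape lying flat, 104 mm across, 24 mm high; origin at the centre of its underside
- ink_tin: bystander: steel tin, 84 mm across, 75 mm high; origin at the centre of its underside
- brush_pot: bystander: white pot of brushes, 80 mm across, about 190 mm high with the brushes; origin at the centre of its underside
- cleaner: bystander: white bottle, 72 mm across, 190 mm high; origin at the centre of its underside

How it is judged:
By the outcome, as a careful person would: the job done as asked, in the order asked, and still so for the second after the job is handed in, with the robot touching nothing.
It also fails if it takes over 61 s, if anything falls off the work surface, if the arm or the gripper's body presses on something with over 40 N, if the wrist force passes 120 N, or if a joint passes its speed limit or range.

ROBOT

A 6-joint arm with a two-finger parallel gripper is mounted at the origin on the work surface. World frame = base frame: x ahead of the robot, y to its left, z up, the work surface at z = 0. Lengths are in m, angles in degrees, forces in N, time in s.
With the tool pointing down it reaches from about 0.35 to 0.875 m from the base axis. Payload 4.2 kg.
Tool frame: the origin (TCP) lies midway between the tips of the shut fingers; the grasp point (between the pads) lies 19 mm behind it; z points along the fingers, y is the line along which they close (so a half turn about z gives the same grasp; the last joint's range is limited). The gripper opens to 87 mm and grips with 3 to 60 N. Pads are 19 mm wide; open, the fingers measure 117 mm over their backs; the gripper's body (75 mm by 190 mm) begins 51 mm behind the grasp point.
Start: joints at [91.364, 22.042, 0.453, 0, -68.411, -14.817], TCP at [0.145, 0.608, 0.198] pointing down, gripper open.
Joint ranges: [-179.83, 179.83], [-69.29, 118.12], [-61.27, 80.66], [-181.25, 117.63], [-171.15, -9.14], [-177.46, 177.46]. Speed limits (degrees/s): [159.86, 159.86, 180, 180, 180, 180].

INTERFACE

Orientations are given as a 3x3 rotation matrix whose columns are the frame's x, y, z axes.
In Python, from station import * gives the robot as it stands.
- The arm moves only by the tool move_arm, never from a script. Its argument "targets" is text: rows parted by semicolons, each of 4 numbers parted by spaces: the shift along the world's x, y, z in units of 25 mm (1.0 is 25 mm), then the turn about the world's z in units of 5 degrees (1.0 is 5 degrees). In form: tx ty tz spin; .... A call has 1 to 10 rows; each row shifts and turns the commanded pose from where the row before left it; what a row does not reach is not made up. A row lasts 1/12 s, in which the tool goes at most 41.7 mm and 7.16 degrees, less where a joint would pass 70% of its speed; a pose out of reach is approached as far as the arm can. A call is refused whole if a number of a shift passes 1 or a number of a turn 1, either way. A call with a gripper value outside its range is refused whole. "gripper" is the finger opening in mm, from 0 to 87, set as the call begins (left out, the last holds). The fingers move at their own pace and stop on an object; the grip force is fixed at half the most. Time passes only in rows, so rows that do not move let the fingers close. It gives the time, the measured TCP pose, the force, the opening and the grip force at its end, in the units of the state.
- sense(): the state, without advancing time (a new reading comes with each control period).
- capture(name): name is "scene" or "side" or "wrist"; returns a dict with "image" (420x560x3 uint8, blue, green, red), "fx", "fy", "cx", "cy" (pixels), "world_from_camera" (4x4, takes a point from camera to world coordinates); the wrist camera has in their place "hand_eye" (4x4, takes a point from camera to tool coordinates, whose origin is the TCP and whose axes are the flange's). Camera axes: x right, y up, looking along -z (the intrinsics and any distortion apply to the point x, -y, -z); pixel columns grow to the right and rows downward; lengths in m; the calibration is good to about 2 mm. A picture is of the moment at which its call begins: read the wrist's pose just before it. There is no depth.
- finish_job(): hands the job in; it is judged then, once.
The state is a dict: "time_s": time; "joints": joint angles; "joint_velocities": joint speeds; "effort": joint torques, N m; "tcp_pos": TCP position; "ee_rot": TCP orientation; "wrist_force": force on the tool from outside, world axes, zero at the start; "moment": the same for the moment, N m; "gripper_width": opening from 0.0 (shut) to 1.0 (fully open); "gripper_force": force on a finger pad.
Only numpy, scipy, OpenCV 4.12 (cv2) and the standard library are available. Lean on these libraries where they do the work, as an engineer would, in place of code of your own. Each camera call takes 0.05 s, during which the arm holds its last target. There are 200 camera calls.

## Working session

There is one attempt and no reset: what is moved stays moved. The work goes in short steps, Python scripts to look and compute and a tool call to move; the robot and the scene stay as the last step left them, time stands still between calls to the robot, and variables do not carry over. Pictures are saved under pics/ and viewed, at most 10 in all, crops included, and the job is handed in when it is done.

Besides the shell and the picture viewer there is one more tool, called after "Call:" as name(argument=value, ...), one argument or row to a line, values as JSON. move_arm: Moves the arm, as the interface text tells. Its arguments: {"type":"object","properties":{"targets":{"type":"string"},"gripper":{"type":"number"}},"required":["targets"]}

```bash
mkdir -p pics
python3 - <<'E'
from station import *
import cv2,numpy as np,json
s=sense();print({k:np.round(v,3).tolist() for k,v in s.items()})
for n in ["scene","side","wrist"]:
    c=capture(n);cv2.imwrite(f"pics/{n}0.png",c["image"]);
    d={k:np.array(v).tolist() for k,v in c.items() if k!="image"};json.dump(d,open(f"{n}0.json","w"));print(n,{k:np.round(v,4).tolist() for k,v in d.items()})
a=cv2.imread("pics/scene0.png");b=cv2.imread("pics/side0.png")
E
```

```text
{'time_s': 0.0, 'joints': [91.365, 22.089, 0.379, -0.029, -68.411, -14.816], 'joint_velocities': [0.032, -0.125, -0.062, -0.11, -0.133, 0.024], 'effort': [-0.0, -39.066, 18.741, 4.22, 0.011, -0.0], 'tcp_pos': [0.145, 0.607, 0.197], 'ee_rot': [[0.973, -0.233, -0.0], [-0.233, -0.973, -0.002], [0.0, 0.002, -1.0]], 'wrist_force': [0.464, 0.18, -0.575], 'moment': [0.02, -0.02, -0.037], 'gripper_force': 0.0, 'gripper_width': 1.004}
scene {'fx': 403.5435, 'fy': 403.5435, 'cx': 277.7302, 'cy': 209.5079, 'world_from_camera': [[0.0833, -0.5898, 0.8032, 1.6147], [0.9963, 0.0657, -0.0551, -0.0511], [-0.0203, 0.8048, 0.5931, 0.848], [0.0, 0.0, 0.0, 1.0]]}
side {'fx': 483.6429, 'fy': 483.6429, 'cx': 282.0811, 'cy': 208.7325, 'world_from_camera': [[0.7829, 0.2882, -0.5514, -0.4324], [-0.6217, 0.3973, -0.675, -1.1759], [0.0245, 0.8712, 0.4902, 0.9494], [0.0, 0.0, 0.0, 1.0]]}
wrist {'fx': 376.5308, 'fy': 376.5308, 'cx': 275.6757, 'cy': 212.6049, 'hand_eye': [[0.0005, 0.9585, 0.2852, 0.0779], [1.0, -0.0006, -0.0, -0.0002], [0.0002, 0.2852, -0.9585, -0.1875], [0.0, 0.0, 0.0, 1.0]]}
```

View pics/scene0.png

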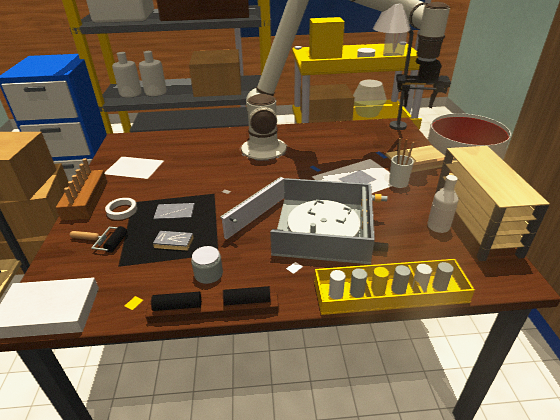

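View pics/side0.png

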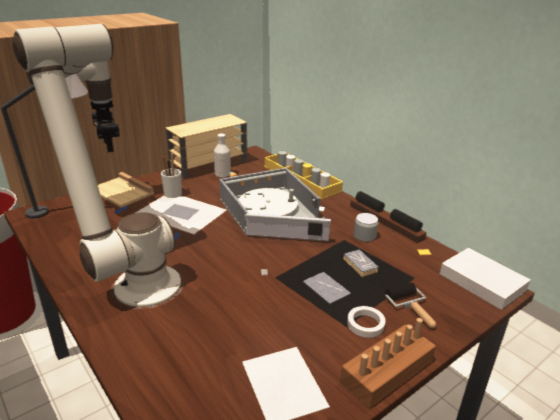

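Run:
```python
import cv2
a=cv2.imread("pics/scene0.png")[165:275,120:390];b=cv2.imread("pics/side0.png")[165:315,210:420]
cv2.imwrite("pics/ca.png",cv2.resize(a,None,fx=2.9,fy=2.9,interpolation=cv2.INTER_CUBIC))
cv2.imwrite("pics/cb.png",cv2.resize(b,None,fx=3.8,fy=3.8,interpolation=cv2.INTER_CUBIC))
```

```text
(no output)
```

View pics/ca.png

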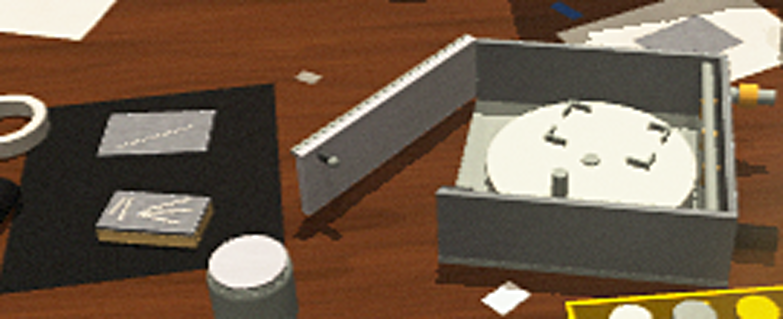

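View pics/cb.png

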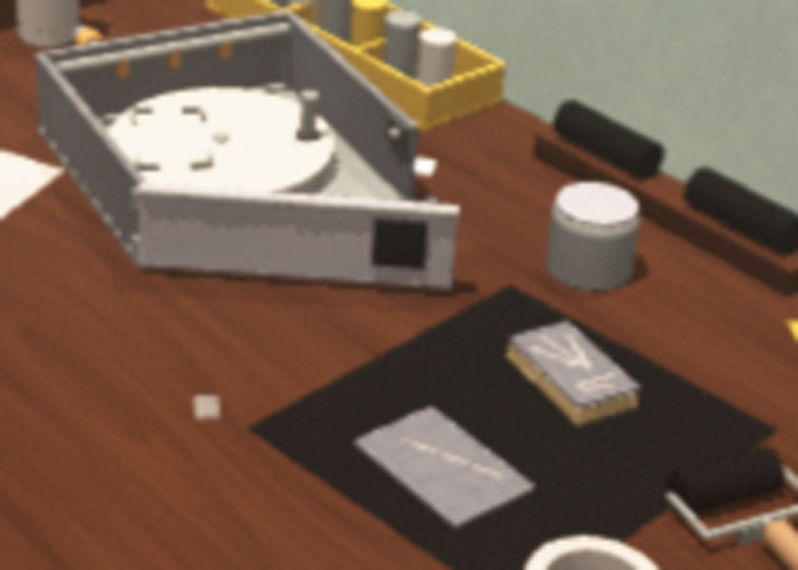

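```bash
cat > h.py <<'E'
import numpy as np,json
from scipy.optimize import least_squares
def cam(n):
    d=json.load(open(n+".json"));return d
def px(d,P,T=None):
    T=np.array(d["world_from_camera"]) if T is None else T
    q=(np.asarray(P)-T[:3,3])@T[:3,:3]
    return np.c_[d["cx"]+d["fx"]*q[:,0]/-q[:,2], d["cy"]-d["fy"]*q[:,1]/-q[:,2]]
def ray(d,uv,z,T=None):
    T=np.array(d["world_from_camera"]) if T is None else T
    uv=np.atleast_2d(uv).astype(float)
    v=np.c_[(uv[:,0]-d["cx"])/d["fx"],-(uv[:,1]-d["cy"])/d["fy"],-np.ones(len(uv))]@T[:3,:3].T
    return T[:3,3]+v*((z-T[2,3])/v[:,2])[:,None]
def tri(A,B):
    pass
def rect(pose,L,z): # local pts
    x,y,a=pose;c,s=np.cos(a),np.sin(a)
    L=np.array(L,float);return np.c_[x+c*L[:,0]-s*L[:,1],y+s*L[:,0]+c*L[:,1],np.full(len(L),z)]
E
python3 - <<'E'
from h import *
np.set_printoptions(precision=4,suppress=True)
S=cam("scene0");D=cam("side0")
fa=lambda p:np.array(p)/2.9+[120,165]-.33
fb=lambda p:np.array(p)/3.8+[210,165]-.37
H=.15
L=[[H,H],[H,-H],[-H,-H],[-H,H]]
ga=fa([(727,57),(735,212),(440,190),(475,40)]);gb=fb([(38,55),(290,14),(415,125),(137,187)])
print("guard corners",ray(S,ga,.095),ray(D,gb,.095))
r=least_squares(lambda p:np.r_[px(S,rect(p,L,.095))-ga,px(D,rect(p,L,.095))-gb].ravel(),[.6,.15,1.57]);print("guard",r.x,np.degrees(r.x[2]),r.fun.reshape(-1,2).round(1).tolist())
ba=fa([(117,192),(213,198),(202,236),(97,230)]);bb=fb([(508,345),(572,320),(638,385),(580,410)])
print("block",ray(S,ba,.022),ray(D,bb,.022))
print("post",ray(S,fa((560,172)),.085),ray(D,fb((311,95)),.085))
print("pad",ray(D,fb((399,243)),.057))
print("door tip top",ray(S,fa((297,153)),.095),ray(D,fb((458,207)),.095))
E
```

```text
guard corners [[ 0.4858  0.3447  0.095 ]
 [ 0.7606  0.278   0.095 ]
 [ 0.6952 -0.0083  0.095 ]
 [ 0.4142  0.0541  0.095 ]] [[ 0.4762  0.338   0.095 ]
 [ 0.7589  0.2643  0.095 ]
 [ 0.6946 -0.0134  0.095 ]
 [ 0.4018  0.0473  0.095 ]]
guard [0.5866 0.1664 1.3382] 76.67581379839731 [[-0.2, -1.7], [0.6, 1.5], [-1.9, 0.7], [0.0, -1.2], [-1.4, -0.7], [-0.5, -1.5], [0.8, -0.2], [-0.3, -1.2]]
block [[ 0.5705 -0.3646  0.022 ]
 [ 0.5928 -0.256   0.022 ]
 [ 0.6558 -0.2623  0.022 ]
 [ 0.6339 -0.3764  0.022 ]] [[ 0.5785 -0.27    0.022 ]
 [ 0.6533 -0.2764  0.022 ]
 [ 0.6263 -0.3795  0.022 ]
 [ 0.5599 -0.3743  0.022 ]]
post [[0.6669 0.1192 0.085 ]] [[0.6648 0.1125 0.085 ]]
pad [[ 0.5756 -0.1259  0.057 ]]
door tip top [[ 0.617 -0.155  0.095]] [[ 0.6186 -0.1557  0.095 ]]
```

Call:
move_arm(
  targets="0 0 1 0;0 0 1 0;0 0 1 0;0 0 1 0;0.75 -0.9 0 -0.9;0.75 -0.9 0 -0.9;0.75 -0.9 0 -0.9;0.75 -0.9 0 -0.9;0.75 -0.9 0 -0.9;0.75 -0.9 0 -0.9",
  gripper=87,
)

```text
time_s: 0.98
tcp_pos: [0.2584, 0.4714, 0.2981]
ee_rot: [[0.759, -0.652, -0.0], [-0.652, -0.759, -0.001], [0.0, 0.001, -1.0]]
wrist_force: [1.1, 0.9, -0.3]
gripper_width: 1.003
gripper_force: 0.0
```

Call:
move_arm(
  targets="0.75 -0.9 0 -0.9;0.75 -0.9 0 -0.9;0.75 -0.9 0 -0.9;0.75 -0.9 0 -0.9;0.75 -0.9 0 -0.9;0.75 -0.9 0 -0.9;0.75 -0.9 0 -0.9;0.75 -0.9 0 -0.9;0.75 -0.9 0 -0.9;0.75 -0.9 0 -0.9",
)

```text
time_s: 1.82
tcp_pos: [0.4459, 0.2465, 0.2982]
ee_rot: [[0.076, -0.997, -0.0], [-0.997, -0.076, -0.0], [0.0, 0.0, -1.0]]
wrist_force: [0.2, 0.8, -0.7]
gripper_width: 1.0
gripper_force: 0.0
```

Call:
move_arm(
  targets="0.75 -0.9 0 -0.9;0.75 -0.9 0 -0.9;0.75 -0.9 0 -0.9;0.75 -0.9 0 -0.9;0 0 0 0;0 0 0 0",
)

```text
time_s: 2.32
tcp_pos: [0.5207, 0.1567, 0.2976]
ee_rot: [[-0.235, -0.972, -0.001], [-0.972, 0.235, -0.0], [0.001, 0.001, -1.0]]
wrist_force: [-0.7, 0.4, -0.9]
gripper_width: 0.996
gripper_force: 0.0
```

```bash
cat >> h.py <<'E'
def wrist(n):
    from station import sense,capture
    import cv2
    s=sense();c=capture("wrist");T=np.eye(4);T[:3,:3]=s["ee_rot"];T[:3,3]=s["tcp_pos"]
    d={k:np.array(v).tolist() for k,v in c.items() if k!="image"}
    d["world_from_camera"]=(T@np.array(c["hand_eye"])).tolist()
    json.dump(d,open(n+".json","w"));cv2.imwrite(f"pics/{n}.png",c["image"])
    print(s["time_s"],np.round(s["tcp_pos"],4),np.round(s["joints"],1),np.round(s["ee_rot"],3).tolist(),np.round(s["wrist_force"],1))
    return d,c["image"]
E
python3 -c "
from h import *
wrist('w1')"
```

```text
2.3167 [0.5207 0.1567 0.2976] [ 33.8  11.   -0.9  -0.  -78.2 -47.4] [[-0.235, -0.972, -0.001], [-0.972, 0.235, -0.0], [0.001, 0.001, -1.0]] [-0.7  0.4 -0.9]
```

View pics/w1.png

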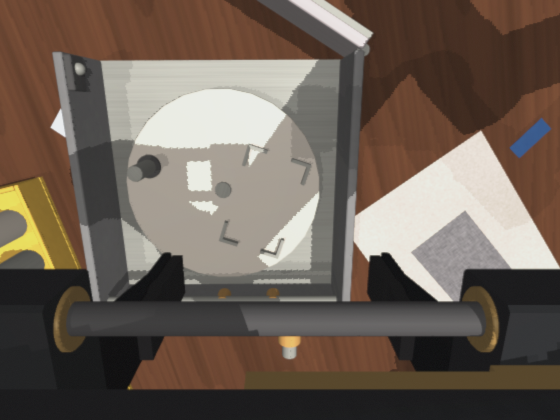

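Run:
```python
import cv2
a=cv2.imread("pics/w1.png")[125:275,120:320]
cv2.imwrite("pics/cw1.png",cv2.resize(a,None,fx=4,fy=4,interpolation=cv2.INTER_CUBIC))
```

```text
(no output)
```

View pics/cw1.png

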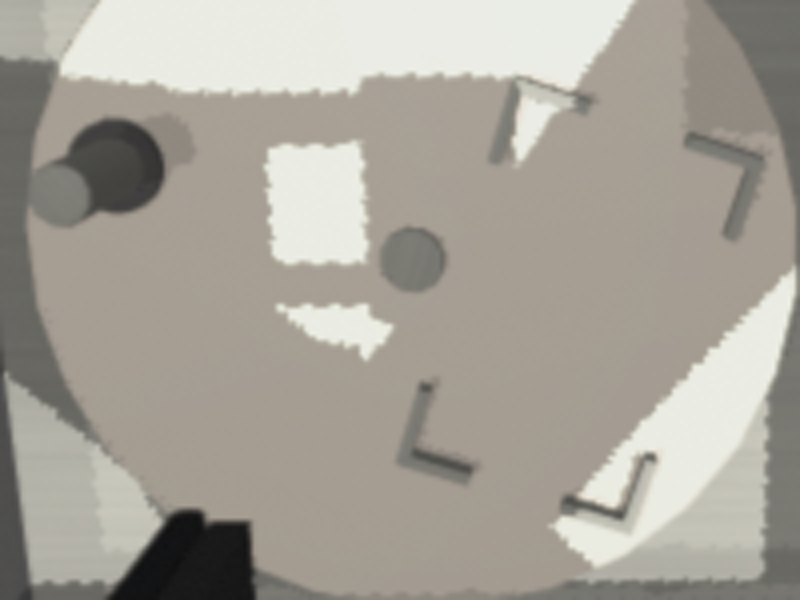

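Run:
```python
from h import *
np.set_printoptions(precision=4,suppress=True)
W=cam("w1");f=lambda p:np.atleast_2d(p)/4+[120,125]-.375
q=f([(515,78),(768,155),(626,528),(400,462)])
P=ray(W,q,.041);print(P,np.linalg.norm(P-np.roll(P,-1,0),axis=1))
post=ray(W,f((61,194)),.085)[0];hub=ray(W,f((413,260)),.037)[0];print("post",post,"hub",hub)
L=[[-.039,.063],[.039,.063],[.039,-.063],[-.039,-.063]]
# image up=-y world, right=-x ; radial ~ away from post
a0=np.arctan2(*(hub-post)[1::-1]);
for Lx in (L,[[x,-y] for x,y in L]):
    r=least_squares(lambda p:(px(W,rect(p,Lx,.041))-q).ravel(),[*P[:,:2].mean(0),a0]);print("cradle",r.x,np.degrees(r.x[2]),r.cost)
    c=r.x
print("postdist",np.linalg.norm(post-hub),"cr-hub",np.linalg.norm(P.mean(0)[:2]-hub[:2]),"post angle",np.degrees(np.arctan2(*(hub-post)[1::-1])))
g=np.array([(365,45),(345,300),(92,300),(55,53)])
R=ray(W,g,.095);print("wall tops",R,np.degrees(np.arctan2(*(R[1]-R[0])[1::-1])),np.degrees(np.arctan2(*(R[2]-R[3])[1::-1])))
print("hinge ~",ray(W,[(363,48)],.095))
```

```text
[[0.544  0.1207 0.041 ]
 [0.477  0.1601 0.041 ]
 [0.5458 0.2663 0.041 ]
 [0.6096 0.2278 0.041 ]] [0.0778 0.1265 0.0745 0.1256]
post [0.6663 0.1179 0.085 ] hub [0.5886 0.1668 0.037 ]
cradle [0.5441 0.1938 2.5863] 148.18264807050744 2.8717466581943327
cradle [0.5441 0.1959 5.6883] 325.91700044820976 7997.12200562651
postdist 0.1035867803419529 cr-hub 0.05199020918985082 post angle 147.80676813106587
wall tops [[ 0.4068  0.0513  0.095 ]
 [ 0.4755  0.3154  0.095 ]
 [ 0.7609  0.2464  0.095 ]
 [ 0.6972 -0.0114  0.095 ]] 75.43186299213235 76.13309911373756
hinge ~ [[0.4092 0.0535 0.095 ]]
```

Call:
move_arm(
  targets="0.17 -0.95 0 0;0.17 -0.95 0 0;0.17 -0.95 0 0;0.17 -0.95 0 0;0.17 -0.95 0 0;0.17 -0.95 0 0;0.17 -0.95 0 0;0.17 -0.95 0 0;0.17 -0.95 0 0;0.17 -0.95 0 0",
)

```text
time_s: 3.2
tcp_pos: [0.5627, -0.0794, 0.2985]
ee_rot: [[-0.23, -0.973, 0.0], [-0.973, 0.23, 0.0], [-0.0, -0.0, -1.0]]
wrist_force: [0.5, 0.8, -0.0]
gripper_width: 0.997
gripper_force: 0.0
```

Call:
move_arm(
  targets="0.17 -0.95 0 0;0.17 -0.95 0 0;0.17 -0.95 0 0;0.17 -0.95 0 0;0.17 -0.95 0 0;0.17 -0.95 0 0;0.17 -0.95 -1 0;0.17 -0.95 -1 0;0.17 -0.95 -1 0;0.17 -0.95 -1 0",
)

```text
time_s: 4.03
tcp_pos: [0.6059, -0.3166, 0.1975]
ee_rot: [[-0.23, -0.973, 0.0], [-0.973, 0.23, 0.0], [-0.0, -0.0, -1.0]]
wrist_force: [-0.1, 0.2, 0.4]
gripper_width: 1.0
gripper_force: 0.0
```

Call:
move_arm(
  targets="0 0 -1 0;0 0 -1 0;0 0 0 0;0 0 0 0",
)

```text
time_s: 4.37
tcp_pos: [0.605, -0.316, 0.1473]
ee_rot: [[-0.231, -0.973, -0.003], [-0.973, 0.231, 0.001], [0.0, 0.003, -1.0]]
wrist_force: [0.0, 0.9, 0.4]
gripper_width: 0.998
gripper_force: 0.0
```

```bash
python3 -c "
from h import *
wrist('w2')"
```

```text
4.3667 [ 0.605  -0.316   0.1473] [-14.   29.7   5.5   0.  -65.9   0.7] [[-0.231, -0.973, -0.003], [-0.973, 0.231, 0.001], [0.0, 0.003, -1.0]] [0.  0.9 0.4]
```

View pics/w2.png

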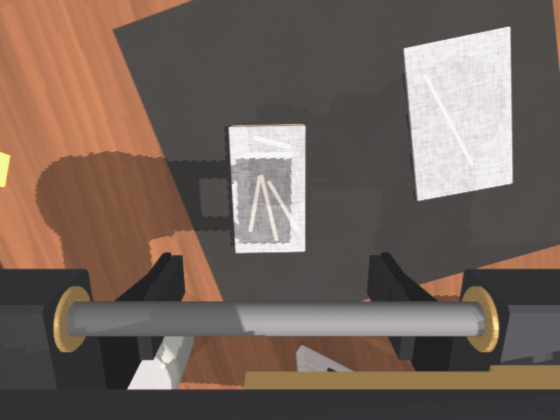

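Run:
```python
from h import *
np.set_printoptions(precision=4,suppress=True)
W=cam("w2");q=np.array([(230,127.5),(305,125),(305,251),(235,253)])
P=ray(W,q,.022);print(P,np.linalg.norm(P-np.roll(P,-1,0),axis=1))
L=[[.031,-.055],[-.031,-.055],[-.031,.055],[.031,.055]]
r=least_squares(lambda p:(px(W,rect(p,L,.022))-q).ravel(),[.6,-.31,-.2]);print(r.x,np.degrees(r.x[2]),r.fun)
```

```text
[[ 0.627  -0.38    0.022 ]
 [ 0.5673 -0.3679  0.022 ]
 [ 0.5903 -0.2603  0.022 ]
 [ 0.6516 -0.2729  0.022 ]] [0.0609 0.11   0.0627 0.1098]
[ 0.609  -0.3202 -0.2142] -12.27133529486987 [-0.9503 -0.5787  0.4571  0.4843 -0.0849  0.4465  0.629  -0.3036]
```

Call:
move_arm(
  targets="0.16 -0.17 -0.9 0.2;0 0 -1 0;0 0 -1 0;0 0 -1 0;0 0 -0.8 0;0 0 -0.5 0;0 0 -0.3 0;0 0 -0.2 0;0 0 0 0;0 0 0 0",
)

```text
time_s: 5.25
tcp_pos: [0.6104, -0.3217, 0.0073]
ee_rot: [[-0.215, -0.977, 0.002], [-0.977, 0.215, -0.001], [0.0, -0.002, -1.0]]
wrist_force: [0.2, 0.4, 0.5]
gripper_width: 1.001
gripper_force: 0.0
```

Call:
move_arm(
  targets="0 0 0 0;0 0 0 0;0 0 0 0;0 0 0 0;0 0 0 0;0 0 0 0;0 0 0 0;0 0 0 0;0 0 0 0;0 0 0 0",
  gripper=0,
)

```text
time_s: 6.08
tcp_pos: [0.6094, -0.3214, 0.0058]
ee_rot: [[-0.216, -0.976, -0.0], [-0.976, 0.216, 0.0], [0.0, 0.0, -1.0]]
wrist_force: [-0.3, -0.1, 0.1]
gripper_width: 0.321
gripper_force: 0.0
```

```bash
python3 -c "
from h import *
from station import sense
wrist('w3');s=sense();print(s['gripper_width'],s['gripper_force'])"
```

```text
6.0833 [ 0.6094 -0.3214  0.0058] [-14.4  37.8  -2.    0.  -50.1   1.9] [[-0.216, -0.976, -0.0], [-0.976, 0.216, 0.0], [0.0, 0.0, -1.0]] [-0.3 -0.1  0.1]
0.27529582322114016 0.0
```

View pics/w3.png

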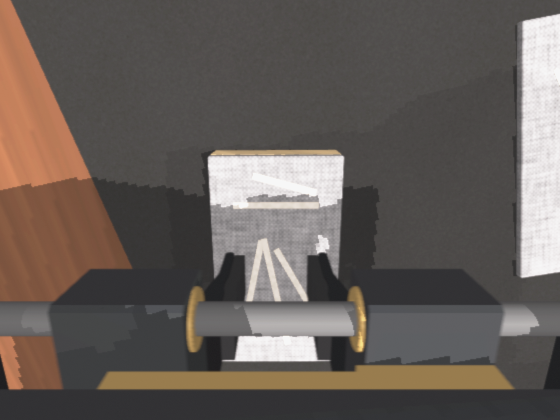

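Call:
move_arm(
  targets="0 0 0 0;0 0 0 0;0 0 0 0;0 0 0 0;0 0 0 0;0 0 0 0;0 0 0 0;0 0 0 0;0 0 -0.2 0;0 0 -0.28 0",
  gripper=87,
)

```text
time_s: 6.97
tcp_pos: [0.61, -0.3216, -0.0058]
ee_rot: [[-0.216, -0.976, 0.002], [-0.976, 0.216, -0.001], [0.0, -0.002, -1.0]]
wrist_force: [0.3, -0.0, 0.1]
gripper_width: 0.942
gripper_force: 0.0
```

Call:
move_arm(
  targets="0 0 0 0;0 0 0 0;0 0 0 0",
)

```text
time_s: 7.22
tcp_pos: [0.6093, -0.3214, -0.0065]
ee_rot: [[-0.216, -0.977, -0.001], [-0.977, 0.216, 0.0], [0.0, 0.001, -1.0]]
wrist_force: [0.1, 0.3, 0.4]
gripper_width: 0.995
gripper_force: 0.0
```

Call:
move_arm(
  targets="0 0 0 0;0 0 0 0;0 0 0 0;0 0 0 0;0 0 0 0;0 0 0 0;0 0 0 0",
  gripper=50,
)

```text
time_s: 7.8
tcp_pos: [0.6095, -0.3214, -0.006]
ee_rot: [[-0.216, -0.976, 0.0], [-0.976, 0.216, -0.0], [0.0, -0.0, -1.0]]
wrist_force: [0.4, 0.8, 1.0]
gripper_width: 0.704
gripper_force: 30.0
```

Call:
move_arm(
  targets="0 0 0.2 0;0 0 0.4 0;0 0 0.6 0;0 0 0.8 0;0 0 0.8 0;0 0 0.8 0;0 0 0.8 0;0 0 0.8 0;0 0 0.7 0;0 0 0.5 0",
)

```text
time_s: 8.63
tcp_pos: [0.61, -0.3218, 0.1572]
ee_rot: [[-0.215, -0.977, 0.003], [-0.977, 0.215, -0.001], [0.001, -0.004, -1.0]]
wrist_force: [-0.2, -0.7, -0.8]
gripper_width: 0.702
gripper_force: 30.0
```

Call:
move_arm(
  targets="-0.1 0.4 0 -0.15;-0.1 0.86 0 -0.15;-0.1 0.86 0 -0.15;-0.1 0.86 0 -0.15;-0.1 0.86 0 -0.15;-0.1 0.86 0 -0.15;-0.1 0.86 0 -0.15;-0.1 0.86 0 -0.15;-0.1 0.86 0 -0.15;-0.1 0.86 0 -0.15",
)

```text
time_s: 9.47
tcp_pos: [0.5842, -0.1169, 0.1549]
ee_rot: [[-0.342, -0.94, 0.001], [-0.94, 0.342, 0.0], [-0.0, -0.001, -1.0]]
wrist_force: [0.0, 0.3, -0.6]
gripper_width: 0.701
gripper_force: 30.0
```

Call:
move_arm(
  targets="-0.1 0.86 0 -0.15;-0.1 0.86 0 -0.15;-0.1 0.86 0 -0.15;-0.1 0.86 0 -0.15;-0.1 0.86 0 -0.15;-0.11 0.86 0 -0.16;-0.11 0.86 0 -0.16;-0.11 0.86 0 -0.16;-0.11 0.86 0 -0.16;-0.11 0.86 0 -0.16",
)

```text
time_s: 10.3
tcp_pos: [0.5579, 0.0982, 0.1549]
ee_rot: [[-0.465, -0.885, 0.001], [-0.885, 0.465, 0.001], [-0.001, -0.001, -1.0]]
wrist_force: [0.4, -0.2, 0.1]
gripper_width: 0.702
gripper_force: 30.0
```

Call:
move_arm(
  targets="-0.11 0.86 0 -0.16;-0.11 0.86 0 -0.16;-0.11 0.86 0 -0.16;-0.11 0.7 0 -0.16;-0.13 0.38 0 -0.19;0 0 0 0;0 0 0 0;0 0 0 0",
)

```text
time_s: 10.97
tcp_pos: [0.5439, 0.1881, 0.1543]
ee_rot: [[-0.528, -0.849, 0.0], [-0.849, 0.528, 0.0], [-0.0, -0.0, -1.0]]
wrist_force: [0.6, -0.3, -0.7]
gripper_width: 0.704
gripper_force: 30.0
```

Run:
```python
from h import *
import cv2
d,im=wrist('w4');s=capture=None
from station import capture
c=capture("side");d={k:np.array(v).tolist() for k,v in c.items() if k!="image"};json.dump(d,open("side4.json","w"));cv2.imwrite("pics/side4.png",c["image"])
a=im[60:330,100:480];b=c["image"][130:250,190:350]
cv2.imwrite("pics/c4.png",np.vstack([cv2.resize(a,(506,360)),cv2.copyMakeBorder(cv2.resize(b,(310,232)),0,0,0,196,cv2.BORDER_CONSTANT)]))
```

```text
10.9667 [0.5439 0.1881 0.1543] [ 35.2  19.3 -10.4   0.  -60.3 -67.1] [[-0.528, -0.849, 0.0], [-0.849, 0.528, 0.0], [-0.0, -0.0, -1.0]] [ 0.6 -0.3 -0.7]
```

View pics/c4.png

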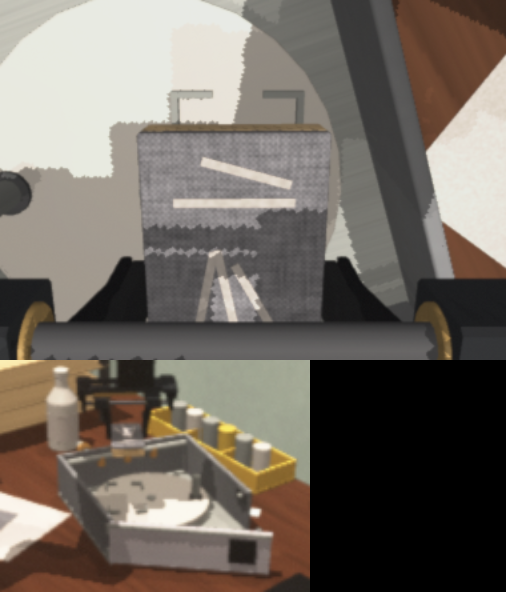

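Run:
```python
from h import *
np.set_printoptions(precision=4,suppress=True)
W=cam("w4");f=lambda p:np.atleast_2d(p)/[1.3316,1.3333]+[100,60]-.12
T=np.array(W["hand_eye"])
q=f([(138,132),(330,130),(146,124.5),(326,124.5),(148,320),(322,320)])
# tool coords: block pivoted about tool y; image left = which tool y?
print("left px tool y sign", px(W,[[0,.03,0]],T))
def pts(p):
    e,phi,dz,dy,psi,t1,t2=p
    x=.055
    sgn=1 if px(W,[[0,.03,0]],T)[0,0]<275 else -1
    L=np.array([[x,.031*sgn,-.011],[x,-.031*sgn,-.011],[x,.031*sgn,.011],[x,-.031*sgn,.011],[t1,.031*sgn,-.011],[t2,-.031*sgn,-.011]])
    c,s=np.cos(phi),np.sin(phi);R=np.array([[c,0,s],[0,1,0],[-s,0,c]])
    c,s=np.cos(psi),np.sin(psi);R=np.array([[c,-s,0],[s,c,0],[0,0,1]])@R
    return L@R.T+[e,dy,dz-.017]
r=least_squares(lambda p:(px(W,pts(p),T)-q).ravel(),[0,0,0,0,0,0,0],x_scale=.01);print("e,tilt,dz,dy,psi",r.x,np.degrees(r.x[[1,4]]),r.fun.round(2))
C=ray(W,f([(170,91),(305,91)]),.042);print(C,np.linalg.norm(C[0]-C[1]),C.mean(0),np.degrees(np.arctan2(*(C[1]-C[0])[1::-1])))
ctr=C.mean(0)[:2]+.063*np.array([.528,.849]);print("cradle from these",ctr)
```

```text
left px tool y sign [[330.4556 252.8968]]
e,tilt,dz,dy,psi [-0.0003 -0.019  -0.0018  0.001  -0.0034 -0.011  -0.0112] [-1.0878 -0.1922] [-0.76 -0.06  2.02  1.03  1.83 -0.41 -3.68 -0.77 -0.58  0.03  1.    0.05]
[[0.5449 0.1197 0.042 ]
 [0.4778 0.1613 0.042 ]] 0.07895458049717151 [0.5114 0.1405 0.042 ] 148.18595612497646
cradle from these [0.5446 0.194 ]
```

Call:
move_arm(
  targets="0 0.2 -0.5 0;0 0 -0.8 0;0 0 -0.9 0;0 0 -0.9 0;0 0 -0.7 0;0 0 -0.4 0;0 0 -0.2 0;0 0 -0.1 0;0 0 0 0;0 0 0 0",
)

```text
time_s: 11.9
tcp_pos: [0.5447, 0.1939, 0.0424]
ee_rot: [[-0.528, -0.849, 0.002], [-0.849, 0.528, 0.001], [-0.002, -0.001, -1.0]]
wrist_force: [0.7, 1.0, -0.5]
gripper_width: 0.701
gripper_force: 30.0
```

Call:
move_arm(
  targets="0 0 -0.08 0;0 0 -0.08 0;0 0 -0.06 0;0 0 -0.04 0;0 0 -0.04 0;0 0 0 0",
)

```text
time_s: 12.4
tcp_pos: [0.5437, 0.1935, 0.0336]
ee_rot: [[-0.528, -0.849, -0.0], [-0.849, 0.528, -0.0], [0.0, 0.0, -1.0]]
wrist_force: [-1.1, -0.6, -0.4]
gripper_width: 0.7
gripper_force: 30.0
```

Call:
move_arm(
  targets="0 0 -0.04 0;0 0 -0.04 0;0 0 -0.04 0;0 0 -0.02 0;0 0 -0.02 0;0 0 0 0",
)

```text
time_s: 12.9
tcp_pos: [0.5438, 0.1936, 0.0297]
ee_rot: [[-0.528, -0.849, -0.0], [-0.849, 0.528, -0.0], [0.0, 0.0, -1.0]]
wrist_force: [-0.7, 0.2, -0.8]
gripper_width: 0.7
gripper_force: 30.0
```

Call:
move_arm(
  targets="0 0 -0.02 0;0 0 -0.02 0;0 0 0 0;0 0 0 0",
)

```text
time_s: 13.23
tcp_pos: [0.544, 0.1936, 0.029]
ee_rot: [[-0.528, -0.849, 0.0], [-0.849, 0.528, 0.0], [-0.0, -0.0, -1.0]]
wrist_force: [0.2, -0.6, -0.2]
gripper_width: 0.703
gripper_force: 30.0
```

Call:
move_arm(
  targets="0 0 -0.02 0;0 0 -0.02 0;0 0 0 0;0 0 0 0",
)

```text
time_s: 13.57
tcp_pos: [0.544, 0.1937, 0.0289]
ee_rot: [[-0.528, -0.85, 0.001], [-0.85, 0.528, 0.0], [-0.0, -0.0, -1.0]]
wrist_force: [-2.5, -0.3, 5.5]
gripper_width: 0.703
gripper_force: 30.0
```

Call:
move_arm(
  targets="0 0 -0.02 0;0 0 -0.02 0;0 0 0 0;0 0 0 0",
)

```text
time_s: 13.9
tcp_pos: [0.544, 0.1937, 0.0288]
ee_rot: [[-0.528, -0.85, 0.001], [-0.85, 0.528, 0.0], [-0.001, -0.001, -1.0]]
wrist_force: [-4.1, 0.2, 9.8]
gripper_width: 0.711
gripper_force: 30.0
```

Call:
move_arm(
  targets="0 0 0.04 0;0 0 0 0;0 0 0 0;0 0 0 0;0 0 0 0;0 0 0 0",
  gripper=82,
)

```text
time_s: 14.4
tcp_pos: [0.5438, 0.1935, 0.0275]
ee_rot: [[-0.528, -0.849, -0.0], [-0.849, 0.528, -0.0], [0.0, 0.0, -1.0]]
wrist_force: [0.0, 0.0, -0.7]
gripper_width: 0.935
gripper_force: 0.0
```

Call:
move_arm(
  targets="0 0 0.2 0;0 0 0.5 0;0 0 0.8 0;0 0 0.9 0;0 0 0.9 0;0 0 0.9 0;0 0 0.8 0;0 0 0 0;0 0 0 0",
)

```text
time_s: 15.15
tcp_pos: [0.5444, 0.194, 0.1545]
ee_rot: [[-0.528, -0.849, 0.003], [-0.849, 0.528, 0.002], [-0.003, -0.001, -1.0]]
wrist_force: [-0.2, -0.6, -1.2]
gripper_width: 0.942
gripper_force: 0.0
```

Run:
```python
from h import *
import cv2
d,im=wrist('w5')
cv2.imwrite("pics/c5.png",cv2.resize(im[40:330,60:460],(800,580)))
```

```text
15.15 [0.5444 0.194  0.1545] [ 35.7  19.4 -10.2  -0.  -60.2 -67.5] [[-0.528, -0.849, 0.003], [-0.849, 0.528, 0.002], [-0.003, -0.001, -1.0]] [-0.2 -0.6 -1.2]
```

View pics/c5.png

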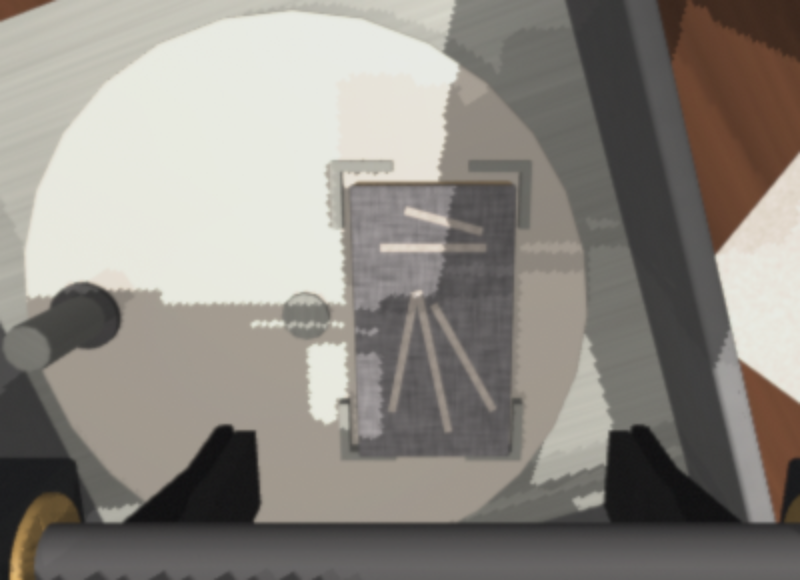

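Run:
```python
from h import *
np.set_printoptions(precision=4,suppress=True)
W=cam("w5");f=lambda p:np.atleast_2d(p)/2+[60,40]-.25
print("post",ray(W,f((28,350)),.085),"hub",ray(W,f((306,315)),.037))
R=ray(W,f([(635,0),(750,460)]),.095);print("hinge wall outer?",R,np.degrees(np.arctan2(*(R[1]-R[0])[1::-1])))
```

```text
post [[0.6665 0.1183 0.085 ]] hub [[0.5885 0.1661 0.037 ]]
hinge wall outer? [[0.4325 0.1304 0.095 ]
 [0.4672 0.2868 0.095 ]] 77.47986113048843
```

Call:
move_arm(
  targets="0.24 -0.15 0 0.9;0.24 -0.15 0 0.9;0.24 -0.15 0 0.9;0.24 -0.15 0 0.9;0.24 -0.15 0 0.9;0.24 -0.15 0 0.9;0.24 -0.15 0 0.9;0.24 -0.15 0 0.9;0.24 -0.15 0 0.9;0.24 -0.15 0 0.9",
  gripper=60,
)

```text
time_s: 16.03
tcp_pos: [0.6033, 0.1555, 0.151]
ee_rot: [[0.231, -0.973, -0.003], [-0.973, -0.231, -0.001], [0.001, 0.003, -1.0]]
wrist_force: [-0.4, 0.2, -0.3]
gripper_width: 0.687
gripper_force: 0.0
```

Call:
move_arm(
  targets="0.24 -0.15 0 0.9;0.24 -0.15 0 0.9;0.24 -0.15 0 0.9;0.24 -0.15 0 0.9;0.24 -0.15 0 0.9;0.25 -0.16 0 0.9;0.25 -0.16 0 0.9;0.25 -0.16 0 0.9;0.25 -0.16 0 0.9;0 0 0 0.8",
)

```text
time_s: 16.87
tcp_pos: [0.6589, 0.1203, 0.1506]
ee_rot: [[0.846, -0.533, -0.003], [-0.533, -0.846, -0.001], [-0.002, 0.003, -1.0]]
wrist_force: [0.8, 0.4, 0.4]
gripper_width: 0.691
gripper_force: 0.0
```

Call:
move_arm(
  targets="0.26 -0.06 0 0;0 0 0 0;0 0 0 0;0 0 0 0",
)

```text
time_s: 17.2
tcp_pos: [0.6651, 0.1199, 0.1522]
ee_rot: [[0.844, -0.536, -0.001], [-0.536, -0.844, -0.0], [-0.001, 0.001, -1.0]]
wrist_force: [-0.0, 0.1, -0.5]
gripper_width: 0.685
gripper_force: 0.0
```

Call:
move_arm(
  targets="0.06 -0.06 -0.6 0;0 0 -0.9 0;0 0 -0.9 0;0 0 -0.8 0;0 0 -0.5 0;0 0 -0.3 0;0 0 -0.2 0;0 0 -0.1 0;0 0 0 0;0 0 0 0",
)

```text
time_s: 18.03
tcp_pos: [0.6676, 0.1186, 0.0464]
ee_rot: [[0.845, -0.535, 0.002], [-0.535, -0.845, 0.001], [0.001, -0.001, -1.0]]
wrist_force: [-0.5, 0.4, -0.2]
gripper_width: 0.69
gripper_force: 0.0
```

Call:
move_arm(
  targets="0 0 0 0;0 0 0 0;0 0 0 0;0 0 0 0;0 0 0 0;0 0 0 0;0 0 0 0;0 0 0 0",
  gripper=23,
)

```text
time_s: 18.7
tcp_pos: [0.6669, 0.1183, 0.0454]
ee_rot: [[0.845, -0.535, 0.0], [-0.535, -0.845, -0.0], [0.0, -0.0, -1.0]]
wrist_force: [0.2, -0.0, 0.5]
gripper_width: 0.275
gripper_force: 0.0
```

Run:
```python
import numpy as np
c=np.array([.5886,.1667]);r=.092
th=np.r_[-32.3,-32.3-np.cumsum([1,2]+[3]*18+[2]*6+[1]*3)];print(len(th),th[-1])
P=c+r*np.c_[np.cos(np.radians(th)),np.sin(np.radians(th))];P[0]=[.6669,.1183]
acc=np.zeros(3);out=[]
for i in range(1,len(th)):
    t=np.r_[(P[i]-P[0])/.025,(th[i]-th[0])/5];d=np.round(t-acc,2);acc+=d;out.append(f"{d[0]:g} {d[1]:g} 0 {d[2]:g}")
for k in range(0,len(out),10):print(";".join(out[k:k+10]))
```

```text
30 -104.3
-0.06 -0.08 0 -0.2;-0.07 -0.11 0 -0.4;-0.11 -0.15 0 -0.6;-0.13 -0.15 0 -0.6;-0.13 -0.14 0 -0.6;-0.14 -0.14 0 -0.6;-0.14 -0.13 0 -0.6;-0.15 -0.11 0 -0.6;-0.16 -0.12 0 -0.6;-0.16 -0.1 0 -0.6
-0.17 -0.09 0 -0.6;-0.17 -0.09 0 -0.6;-0.18 -0.07 0 -0.6;-0.18 -0.07 0 -0.6;-0.19 -0.06 0 -0.6;-0.18 -0.04 0 -0.6;-0.19 -0.04 0 -0.6;-0.19 -0.03 0 -0.6;-0.19 -0.02 0 -0.6;-0.2 -0 0 -0.6
-0.13 -0 0 -0.4;-0.12 0 0 -0.4;-0.13 0.01 0 -0.4;-0.13 0.02 0 -0.4;-0.13 0.01 0 -0.4;-0.12 0.03 0 -0.4;-0.07 0.01 0 -0.2;-0.06 0.01 0 -0.2;-0.06 0.02 0 -0.2
```

Call:
move_arm(
  targets="-0.06 -0.08 0 -0.2;-0.07 -0.11 0 -0.4;-0.11 -0.15 0 -0.6;-0.13 -0.15 0 -0.6;-0.13 -0.14 0 -0.6;-0.14 -0.14 0 -0.6;-0.14 -0.13 0 -0.6;-0.15 -0.11 0 -0.6;-0.16 -0.12 0 -0.6;-0.16 -0.1 0 -0.6",
)

```text
time_s: 19.53
tcp_pos: [0.6356, 0.0875, 0.0454]
ee_rot: [[0.507, -0.862, 0.001], [-0.862, -0.507, 0.0], [0.0, -0.001, -1.0]]
wrist_force: [0.6, 0.9, -0.6]
gripper_width: 0.261
gripper_force: 0.3
```

Call:
move_arm(
  targets="-0.17 -0.09 0 -0.6;-0.17 -0.09 0 -0.6;-0.18 -0.07 0 -0.6;-0.18 -0.07 0 -0.6;-0.19 -0.06 0 -0.6;-0.18 -0.04 0 -0.6;-0.19 -0.04 0 -0.6;-0.19 -0.03 0 -0.6;-0.19 -0.02 0 -0.6;-0.2 0 0 -0.6",
)

```text
time_s: 20.37
tcp_pos: [0.5897, 0.0747, 0.0455]
ee_rot: [[0.008, -1.0, 0.001], [-1.0, -0.008, 0.0], [-0.0, -0.001, -1.0]]
wrist_force: [0.1, -0.1, -0.9]
gripper_width: 0.264
gripper_force: 0.4
```

Contact with the post registers on the pads; continuing into the detent.

Call:
move_arm(
  targets="-0.13 0 0 -0.4;-0.12 0 0 -0.4;-0.13 0.01 0 -0.4;-0.13 0.02 0 -0.4;-0.13 0.01 0 -0.4",
)

```text
time_s: 20.78
tcp_pos: [0.5754, 0.076, 0.0458]
ee_rot: [[-0.165, -0.986, 0.004], [-0.986, 0.165, 0.001], [-0.001, -0.004, -1.0]]
wrist_force: [1.8, 0.7, -1.4]
gripper_width: 0.263
gripper_force: 0.9
```

Call:
move_arm(
  targets="-0.12 0.03 0 -0.4;-0.07 0.01 0 -0.2;-0.06 0.01 0 -0.2;-0.06 0.02 0 -0.2;0 0 0 0;0 0 0 0;0 0 0 0",
)

```text
time_s: 21.37
tcp_pos: [0.566, 0.0776, 0.0454]
ee_rot: [[-0.248, -0.969, 0.0], [-0.969, 0.248, -0.0], [0.0, -0.0, -1.0]]
wrist_force: [-0.2, -0.3, 0.0]
gripper_width: 0.263
gripper_force: 0.0
```

Run:
```python
from station import *;import cv2,json,numpy as np
for n in ("scene","side"):
    c=capture(n);cv2.imwrite(f"pics/{n}6.png",c["image"])
print(np.round(sense()["wrist_force"],2),np.round(sense()["moment"],3))
```

```text
[-0.72  0.24  0.14] [ 0.076 -0.078  0.028]
```

Call:
move_arm(
  targets="0 0 0 0;0 0 0 0;0 0 0 0;0 0 0.3 0;0 0 0.7 0;0 0 0.9 0;0 0 0.9 0;0 0 0.9 0;0 0 0.9 0;0 0 0.8 0",
  gripper=50,
)

```text
time_s: 22.3
tcp_pos: [0.5661, 0.0776, 0.1827]
ee_rot: [[-0.248, -0.969, 0.002], [-0.969, 0.248, 0.0], [-0.001, -0.002, -1.0]]
wrist_force: [0.3, 0.6, -0.4]
gripper_width: 0.574
gripper_force: 0.0
```

Call:
move_arm(
  targets="0 0 0.9 0;0 0 0.5 0;0 0 0 0;0 0 0 0",
)

```text
time_s: 22.63
tcp_pos: [0.5658, 0.0777, 0.216]
ee_rot: [[-0.248, -0.969, 0.001], [-0.969, 0.248, 0.001], [-0.001, -0.001, -1.0]]
wrist_force: [0.1, 0.2, 0.0]
gripper_width: 0.575
gripper_force: 0.0
```

Run:
```python
from h import *
import cv2
np.set_printoptions(precision=4,suppress=True)
d,im=wrist('w7')
for a in (-32.3,-95,-98,-100.9,-103.7,-106):
    t=np.radians(a);print(a,px(d,[[.5886+.092*np.cos(t),.1667+.092*np.sin(t),.085]]))
p=px(d,[[.5886+.092*np.cos(np.radians(-103.7)),.1667+.092*np.sin(np.radians(-103.7)),.085]])[0].astype(int)
g=cv2.cvtColor(im,cv2.COLOR_BGR2GRAY)
print(p);print(g[max(p[1]-44,0):p[1]+44:3,max(p[0]-60,0):p[0]+60:4])
```

```text
22.6333 [0.5658 0.0777 0.216 ] [ 24.1  16.1  -5.8  -0.  -68.1 -38.4] [[-0.248, -0.969, 0.001], [-0.969, 0.248, 0.001], [-0.001, -0.001, -1.0]] [0.1 0.2 0. ]
-32.3 [[179.9727 261.1835]]
-95 [[258.0895 195.2314]]
-98 [[263.5623 194.5006]]
-100.9 [[268.8908 194.0597]]
-103.7 [[274.0551 193.8832]]
-106 [[278.3007 193.9218]]
[274 193]
[[137 155 148 154 143 198 205 207 203 167 187 146 201 212 202 208 196 194
  194 196 196 195 196 117 113 114 113 113 113 112]
 [139 139 138 137 137 137 136 136 134 135 122 122 143 143 188 145 188 193
  193 195 195 196 185 114 114 114 113 114 114 113]
 [136 136 136 135 136 136 136 135 130 118 116 115 113 111 115 133 125 117
  131 116 135 189 115 114 115 114 114 114 114 114]
 [139 138 137 137 137 136 120 115 112 119 141 161 170 173 161 237 237 237
  235 231 224 199 138 112 113 114 114 114 115 115]
 [138 137 137 137 134 119 113 150 174 174 174 174 174 174 177 237 237 238
  238 238 238 238 238 221 120 111 114 114 115 115]
 [138 138 137 132 114 152 174 175 174 175 175 174 175 174 181 237 238 237
  238 238 238 238 238 157 151 149 126 109 114 114]
 [134 134 125 154 
[... 2282 characters left out ...]
172 172 172 172 172 171
  171 171 171 171 171 170 170 170 171 170 169 170]
 [172 186 172 182 175 181 176 199 172 172 172 172 172 172 171 171 171 171
  171 171 171 171 170 170 170 170 170 170 170 169]
 [241 241 241 241 241 241 241 240 182 172 172 172 171 172 171 171 171 171
  170 172 171 170 170 170 170 170 170 170 170 170]
 [241 241 241 241 241 241 241 185 171 172 172 172 172 172 171 171 172 171
  171 171 170 171 170 170 170 170 170 170 170 170]
 [241 241 241 241 241 241 204 172 171 171 171 172 172 172 170 171 171 171
  171 170 170 170 171 170 170 170 170 170 170 170]
 [241 241 241 241 241 217 171 171 171 171 170 170 171 171 171 171 170 170
  170 170 170 170 170 170 170 170 170 170 170 170]]
```

Call:
move_arm(
  targets="-0.07 -0.79 0 -0.49;-0.07 -0.79 0 -0.49;-0.07 -0.79 0 -0.49;-0.07 -0.79 0 -0.49;-0.07 -0.79 0 -0.49;-0.07 -0.79 0 -0.49;-0.07 -0.79 0 -0.49;-0.07 -0.79 0 -0.49;-0.07 -0.79 0 -0.49;-0.07 -0.79 0 -0.49",
  gripper=0,
)

```text
time_s: 23.52
tcp_pos: [0.5472, -0.1208, 0.2135]
ee_rot: [[-0.629, -0.777, -0.004], [-0.777, 0.629, 0.0], [0.002, 0.003, -1.0]]
wrist_force: [-0.3, 0.7, 0.1]
gripper_width: 0.015
gripper_force: 0.0
```

Call:
move_arm(
  targets="-0.07 -0.79 0 -0.49;-0.07 -0.79 0 -0.49;0 0 0 0;0 0 -0.8 0;0 0 -1 0;0 0 -1 0;0 0 -0.5 0;0 0 0 0;0 0 0 0",
)

```text
time_s: 24.27
tcp_pos: [0.5441, -0.1591, 0.1316]
ee_rot: [[-0.691, -0.723, -0.003], [-0.723, 0.691, -0.0], [0.002, 0.002, -1.0]]
wrist_force: [-0.5, -0.6, 0.4]
gripper_width: 0.006
gripper_force: 0.0
```

Run:
```python
from h import *
import cv2
np.set_printoptions(precision=4,suppress=True,linewidth=250)
d,im=wrist('w8')
H=np.array([.4092,.0535])
for deg in (-41.5,-43.5,-45.5):
    a=np.radians(deg);u=np.array([np.cos(a),np.sin(a)]);n=np.array([-u[1],u[0]])
    pts=[np.r_[H+.22*u-.016*n,.082],np.r_[H+.27*u-.016*n,.082],np.r_[H+.15*u-.006*n,.095],np.r_[H+.15*u+.006*n,.095],np.r_[H+.296*u-.006*n,.095],np.r_[H+.296*u+.006*n,.095]]
    print(deg,px(d,pts).round(0).tolist())
# door-top slice: column of gray along normal at s=.15,.27, z=.095
g=cv2.cvtColor(im,cv2.COLOR_BGR2GRAY)
a=np.radians(-43.5);u=np.array([np.cos(a),np.sin(a)]);n=np.array([-u[1],u[0]])
for s in (.1,.15,.2,.245,.28):
    o=np.arange(-.03,.031,.003);q=px(d,[np.r_[H+s*u+k*n,.095] for k in o]).round().astype(int)
    print(s,[(int(1000*k),int(g[v,c_])) for k,(c_,v) in zip(o,q) if 0<=v<420 and 0<=c_<560], q[0],q[-1])
```

```text
24.2667 [ 0.5441 -0.1591  0.1316] [  0.1  19.8 -13.2   0.  -57.2 -43.8] [[-0.691, -0.723, -0.003], [-0.723, 0.691, -0.0], [0.002, 0.002, -1.0]] [-0.5 -0.6  0.4]
-41.5 [[309.0, 296.0], [238.0, 298.0], [414.0, 315.0], [413.0, 330.0], [199.0, 322.0], [200.0, 338.0]]
-43.5 [[310.0, 286.0], [238.0, 286.0], [415.0, 308.0], [413.0, 324.0], [198.0, 309.0], [199.0, 324.0]]
-45.5 [[311.0, 276.0], [238.0, 274.0], [416.0, 301.0], [414.0, 317.0], [197.0, 295.0], [198.0, 311.0]]
0.1 [(-30, 168), (-27, 168), (-24, 166), (-21, 168), (-18, 145), (-15, 200), (-12, 218), (-9, 116), (-6, 147), (-3, 168), (0, 186), (2, 197), (5, 205), (8, 198), (11, 187), (14, 180), (17, 247), (20, 247), (23, 247), (26, 247), (29, 201)] [495 275] [481 353]
0.15 [(-30, 172), (-27, 173), (-24, 152), (-21, 64), (-18, 64), (-15, 59), (-12, 63), (-9, 69), (-6, 98), (-3, 100), (0, 108), (2, 108), (5, 108), (8, 108), (11, 108), (14, 108), (17, 108), (20, 108), (23, 108), (26, 108), (29, 108)] [419 275] [410 354]
0.2 [(-30, 64), (-27, 65), (-24, 63), (-21, 64), (-18, 64), (-15, 63), (-12, 62), (-9, 68), (-6, 98), (-3, 99), (0, 108), (2, 109), (5, 108), (8, 108), (11, 109), (14, 108), (17, 109), (20, 108), (23, 108), (26, 109), (29, 108)] [342 276] [338 354]
0.245 [(-30, 51), (-27, 49), (-24, 49), (-21, 50), (-18, 59), (-15, 84), (-12, 80), (-9, 128), (-6, 157), (-3, 169), (0, 188), (2, 198), (5, 202), (8, 197), (11, 183), (14, 98), (17, 70), (20, 70), (23, 69), (26, 69), (29, 70)] [274 276] [274 354]
0.28 [(-30, 64), (-27, 64), (-24, 64), (-21, 64), (-18, 64), (-15, 62), (-12, 64), (-9, 93), (-6, 98), (-3, 107), (0, 109), (2, 108), (5, 108), (8, 108), (11, 108), (14, 109), (17, 108), (20, 109), (23, 108), (26, 109), (29, 109)] [220 276] [224 354]
```

Run:
```python
import numpy as np
H=np.array([.4092,.0535])
def C(deg):
    a=np.radians(deg);u=np.array([np.cos(a),np.sin(a)]);n=np.array([-u[1],u[0]]);return H+.245*u-.0255*n
th=np.r_[-51,-51+np.cumsum([.6,1]+[1.5]*19+[1]*3+[.5]*6+[.25]*6)];print(th[[20,25,-1]],C(-51),C(-43.5),C(-13.7))
P=np.array([C(t) for t in th]);P[0]=[.5441,-.1591];sp=th.copy();sp[0]=-43.7
acc=np.zeros(3);out=[]
for i in range(1,len(th)):
    # spin stays until door contact angle, then follows
    t=np.r_[(P[i]-P[0])/.025,(max(th[i],-43.5)+43.5)/5];d=np.round(t-acc,2)+0.;acc+=d;out.append(f"{d[0]:g} {d[1]:g} 0 {d[2]:g}")
for k in range(0,len(out),10):print(";".join(out[k:k+10]),th[min(k+10,len(out))],P[min(k+10,len(out))])
```

```text
[-22.4 -17.4 -13.4] [ 0.54356627 -0.15294843] [ 0.56936368 -0.13364392] [ 0.64119016 -0.02929985]
0.06 0.3 0 0;0.15 0.1 0 0;0.21 0.15 0 0;0.2 0.15 0 0;0.21 0.16 0 0;0.19 0.17 0 0.02;0.2 0.17 0 0.3;0.19 0.18 0 0.3;0.18 0.18 0 0.3;0.18 0.18 0 0.3 -37.4 [ 0.5883435  -0.11556465]
0.17 0.19 0 0.3;0.17 0.2 0 0.3;0.17 0.19 0 0.3;0.16 0.21 0 0.3;0.15 0.2 0 0.3;0.15 0.22 0 0.3;0.14 0.21 0 0.3;0.14 0.22 0 0.3;0.13 0.22 0 0.3;0.13 0.23 0 0.3 -22.4 [ 0.62599648 -0.06343817]
0.12 0.23 0 0.3;0.07 0.15 0 0.2;0.08 0.15 0 0.2;0.07 0.16 0 0.2;0.03 0.08 0 0.1;0.03 0.08 0 0.1;0.04 0.08 0 0.1;0.03 0.08 0 0.1;0.03 0.08 0 0.1;0.03 0.08 0 0.1 -14.899999999999999 [ 0.63940525 -0.03414012]
0.02 0.04 0 0.05;0.01 0.04 0 0.05;0.02 0.04 0 0.05;0.01 0.04 0 0.05;0.02 0.04 0 0.05;0.01 0.04 0 0.05 -13.399999999999999 [ 0.64162052 -0.02808402]
```

Call:
move_arm(
  targets="0 0 -0.8 0;0 0 -0.9 0;0 0 -0.9 0;0 0 -0.7 0;0 0 -0.35 0;0 0 -0.1 0;0 0 0 0;0 0 0 0",
)

```text
time_s: 24.98
tcp_pos: [0.5461, -0.1595, 0.0405]
ee_rot: [[-0.691, -0.723, 0.003], [-0.723, 0.691, -0.0], [-0.002, -0.002, -1.0]]
wrist_force: [-0.3, 0.4, -0.2]
gripper_width: 0.007
gripper_force: 0.0
```

Call:
move_arm(
  targets="0.02 0.3 0 0;0.14 0.11 0 0;0.2 0.15 0 0;0.2 0.15 0 0;0.21 0.16 0 0;0.19 0.17 0 0.02;0.2 0.17 0 0.3;0.19 0.18 0 0.3;0.18 0.18 0 0.3;0.18 0.18 0 0.3",
)

```text
time_s: 25.82
tcp_pos: [0.5881, -0.1152, 0.039]
ee_rot: [[-0.609, -0.793, -0.0], [-0.793, 0.609, -0.0], [0.0, 0.0, -1.0]]
wrist_force: [-1.2, -0.4, -0.1]
gripper_width: 0.005
gripper_force: 0.1
```

Call:
move_arm(
  targets="0.17 0.19 0 0.3;0.17 0.2 0 0.3;0.17 0.19 0 0.3;0.16 0.21 0 0.3;0.15 0.2 0 0.3;0.15 0.22 0 0.3;0.14 0.21 0 0.3;0.14 0.22 0 0.3;0.13 0.22 0 0.3;0.13 0.23 0 0.3",
)

```text
time_s: 26.65
tcp_pos: [0.6257, -0.0629, 0.0391]
ee_rot: [[-0.383, -0.924, -0.0], [-0.924, 0.383, -0.0], [0.0, 0.0, -1.0]]
wrist_force: [0.7, 0.4, -0.3]
gripper_width: 0.001
gripper_force: 0.1
```

Call:
move_arm(
  targets="0.12 0.23 0 0.3;0.07 0.15 0 0.2;0.08 0.15 0 0.2;0.07 0.16 0 0.2;0.03 0.08 0 0.1;0.03 0.08 0 0.1",
)

```text
time_s: 27.15
tcp_pos: [0.6354, -0.042, 0.0391]
ee_rot: [[-0.294, -0.956, -0.0], [-0.956, 0.294, -0.0], [0.0, 0.0, -1.0]]
wrist_force: [-0.1, -1.4, -0.5]
gripper_width: 0.008
gripper_force: 1.0
```

Call:
move_arm(
  targets="0.04 0.08 0 0.1;0.03 0.08 0 0.1;0.03 0.08 0 0.1",
)

```text
time_s: 27.4
tcp_pos: [0.6372, -0.0376, 0.0391]
ee_rot: [[-0.27, -0.963, -0.002], [-0.963, 0.27, -0.002], [0.002, 0.001, -1.0]]
wrist_force: [-0.2, -3.8, 1.2]
gripper_width: 0.005
gripper_force: 1.8
```

Call:
move_arm(
  targets="0.03 0.08 0 0.1;0.02 0.04 0 0.05;0.01 0.04 0 0.05",
)

```text
time_s: 27.65
tcp_pos: [0.6396, -0.0316, 0.0391]
ee_rot: [[-0.253, -0.968, 0.001], [-0.968, 0.253, 0.001], [-0.001, -0.0, -1.0]]
wrist_force: [0.2, 1.1, 0.1]
gripper_width: 0.006
gripper_force: 0.0
```

Call:
move_arm(
  targets="0.02 0.04 0 0.05;0.01 0.04 0 0.05;0.02 0.04 0 0.05;0 0 0 0;0 0 0 0",
)

```text
time_s: 28.07
tcp_pos: [0.6407, -0.029, 0.0391]
ee_rot: [[-0.24, -0.971, 0.0], [-0.971, 0.24, 0.0], [-0.0, -0.0, -1.0]]
wrist_force: [0.8, 0.5, -0.0]
gripper_width: 0.004
gripper_force: 0.0
```

Call:
move_arm(
  targets="0.01 0.04 0 0;0.01 0.04 0 0;0.01 0.04 0 0;0 0 0 0",
)

```text
time_s: 28.4
tcp_pos: [0.6407, -0.0283, 0.0391]
ee_rot: [[-0.24, -0.971, -0.002], [-0.971, 0.24, -0.003], [0.003, 0.001, -1.0]]
wrist_force: [0.3, -7.1, 0.9]
gripper_width: 0.004
gripper_force: 3.4
```

Call:
move_arm(
  targets="-0.02 -0.08 0 0;-0.1 -0.4 0 0;-0.2 -0.8 0 0;-0.2 -0.8 0 0;0 0 0.7 0;0 0 0.9 0;0 0 0.9 0;0 0 0.9 0;0 0 0.9 0;0 0 0.9 0",
)

```text
time_s: 29.23
tcp_pos: [0.6281, -0.0784, 0.1703]
ee_rot: [[-0.24, -0.971, 0.0], [-0.971, 0.24, 0.001], [-0.001, -0.0, -1.0]]
wrist_force: [0.1, 0.7, 0.3]
gripper_width: 0.004
gripper_force: 0.0
```

Call:
move_arm(
  targets="0.2 0.9 0.7 0;0.2 0.9 0.4 0;0.2 0.9 0 0;0.2 0.9 0 0;0 0 0 0;0 0 0 0",
)

```text
time_s: 29.73
tcp_pos: [0.6482, 0.0127, 0.1963]
ee_rot: [[-0.239, -0.971, -0.0], [-0.971, 0.239, 0.0], [-0.0, 0.0, -1.0]]
wrist_force: [-0.1, -0.6, 0.2]
gripper_width: 0.009
gripper_force: 0.0
```

Run:
```python
from h import *
import cv2
from station import capture
np.set_printoptions(precision=4,suppress=True,linewidth=250)
d,im=wrist('w9');g=cv2.cvtColor(im,cv2.COLOR_BGR2GRAY)
H=np.array([.4092,.0535])
def prof(s,deg,d,g,lab):
    a=np.radians(deg);u=np.array([np.cos(a),np.sin(a)]);n=np.array([-u[1],u[0]])
    o=np.arange(-.03,.031,.003);q=px(d,[np.r_[H+s*u+k*n,.095] for k in o]).round().astype(int)
    print(lab,s,[(int(round(1000*k)),int(g[v,c])) for k,(c,v) in zip(o,q) if 0<=v<420 and 0<=c<560],q[0],q[-1])
for s in (.05,.1,.15,.2,.25,.28):prof(s,-13.7,d,g,"w")
c=capture("side");G=cv2.cvtColor(c["image"],cv2.COLOR_BGR2GRAY);S=cam("side0")
for s in (.05,.15,.25,.28):prof(s,-13.7,S,G,"side")
print("post",px(d,[[.5886+.092*np.cos(np.radians(-103.7)),.1667+.092*np.sin(np.radians(-103.7)),.085]]))
```

```text
29.7333 [0.6482 0.0127 0.1963] [ 15.4  24.4   3.9  -0.  -69.5 -29.2] [[-0.239, -0.971, -0.0], [-0.971, 0.239, 0.0], [-0.0, 0.0, -1.0]] [-0.1 -0.6  0.2]
w 0.05 [(-30, 53), (-27, 54), (-24, 54), (-21, 87), (-18, 103), (-15, 129), (-12, 122), (-9, 137), (-6, 146), (-3, 142), (0, 125), (3, 70), (6, 68), (9, 68), (12, 69), (15, 69), (18, 68), (21, 69), (24, 69), (27, 68), (30, 68)] [528 143] [514 218]
w 0.1 [(-30, 56), (-27, 54), (-24, 56), (-21, 103), (-18, 104), (-15, 117), (-12, 121), (-9, 130), (-6, 147), (-3, 144), (0, 134), (3, 126), (6, 127), (9, 127), (12, 125), (15, 123), (18, 125), (21, 126), (24, 127), (27, 210), (30, 216)] [462 143] [451 219]
w 0.15 [(-30, 55), (-27, 54), (-24, 55), (-21, 101), (-18, 106), (-15, 176), (-12, 217), (-9, 226), (-6, 236), (-3, 234), (0, 228), (3, 142), (6, 141), (9, 138), (12, 120), (15, 122), (18, 118), (21, 184), (24, 185), (27, 177), (30, 161)] [396 143] [389 219]
w 0.2 [(-30, 88), (-27, 87), (-24, 56), (-21, 89), (-18, 107), (-15, 128), (-12, 210), (-9, 217), (-6, 237), (-3, 235), (0, 233), (3, 144), (6, 141), (9, 142), (12, 142), (15, 145), (
[... 938 characters left out ...]
, (-9, 203), (-6, 207), (-3, 206), (0, 206), (3, 170), (6, 170), (9, 170), (12, 166), (15, 166), (18, 166), (21, 168), (24, 168), (27, 168), (30, 203)] [288 208] [281 201]
side 0.25 [(-30, 98), (-27, 99), (-24, 99), (-21, 114), (-18, 107), (-15, 107), (-12, 135), (-9, 118), (-6, 118), (-3, 113), (0, 113), (3, 113), (6, 83), (9, 83), (12, 79), (15, 78), (18, 78), (21, 80), (24, 80), (27, 80), (30, 69)] [313 203] [305 196]
side 0.28 [(-30, 92), (-27, 92), (-24, 95), (-21, 95), (-18, 94), (-15, 112), (-12, 112), (-9, 117), (-6, 127), (-3, 127), (0, 74), (3, 74), (6, 66), (9, 58), (12, 58), (15, 53), (18, 58), (21, 52), (24, 52), (27, 61), (30, 57)] [320 202] [312 195]
post [[385.7844 249.122 ]]
```

```bash
python3 -c "
from station import *
print(finish_job())"
```

```text
the job is handed in; nothing more can be done
None
```

I laid the block face up in the cradle, turned the turntable home to the spray bar and pushed the door shut on its catch; I handed the job in at about 30 s, with camera and force readings agreeing at each step.

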